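Slide the top floor tile off the stack and square it against the marking jig's fence

ROBOT

A 6-joint arm with a two-finger parallel gripper is mounted at the origin on the work surface. World frame = base frame: x ahead of the robot, y to its left, z up, the work surface at z = 0. Lengths are in m, angles in rad, forces in N, time in s.
With the tool pointing down it reaches from about 0.35 to 0.975 m from the base axis. Payload 4.9 kg.
Tool frame: the origin (TCP) lies midway between the tips of the shut fingers; the grasp point (between the pads) lies 19 mm behind it; z points along the fingers, y is the direction in which the jaws open and shut (so a half turn about z gives the same grasp; the last joint's range is limited). The gripper opens to 85 mm and grips with 20 to 120 N. Pads are 22 mm wide; open, the fingers measure 114 mm over their backs; the gripper's body (76 mm by 85 mm) begins 54 mm behind the grasp point. The pads swing forward as they close: fully open they stand 13 mm farther back than shut.
Start: joints at [-1.455, 0.053, 1.613, -0, 1.476, -0.119], TCP at [0.145, -0.608, 0.231] pointing down, gripper open.
Joint ranges: [-3.01, 3.01], [-1.01, 2.22], [0.06, 2.58], [-1.02, 4.17], [0.09, 2.62], [-3.14, 3.14]. Speed limits (rad/s): [2.57, 2.57, 3.14, 3.14, 3.14, 3.14].

INTERFACE

Orientations are given as a rotation vector (axis times angle).
In Python, from station import ctrl gives the robot as it stands.
- The arm moves only by the tool jog_arm, never from a script. Its argument "steps" is a list of rows, each an object of numbers: "dx", "dy", "dz": the shift along the world's x, y, z in units of 60 mm (1.0 is 60 mm); "twist": the turn about the world's z in units of 10 degrees (1.0 is 10 degrees). A call has 1 to 5 rows; each row is the pose to reach, as a shift and turn from the pose measured when the call began; what a row does not reach only later rows make up. A row lasts 1/8 s, in which the tool goes at most 62.5 mm and 10.7 degrees, less where a joint would pass 70% of its speed; a pose out of reach is approached as far as the arm can. A call with a gripper value outside its range is refused whole. "gripper" is the closure in counts, from 0 (fully open) to 255 (shut), set as the call begins (left out, the last holds). The fingers move at their own pace and stop on an object; "newtons" is the grip in N (left out, the last holds). Time passes only in rows, so rows that repeat a pose let the fingers close. It gives the time, the measured TCP pose, the force and the opening at its end, in the units of the state.
- ctrl.get_obs(): the state, without advancing time (a new reading comes with each control period).
- ctrl.get_image(name): name is "scene" or "top" or "wrist"; returns a dict with "frame" (420x560x3 uint8, red, green, blue), "range_z" (420x560 float32, m along the optical axis (not along the pixel's ray), 0 where there is no reading), "fx", "fy", "cx", "cy" (pixels), "D" ([k1, k2, p1, p2, k3] as OpenCV has them; the pictures are not rectified), "extrinsics" (4x4, takes a point from camera to world coordinates). Camera axes: x right, y down, z forward; pixel columns grow to the right and rows downward; lengths in m; the calibration is good to about 2 mm. A picture is of the moment at which its call begins.
- ctrl.finish_job(): hands the job in, once; it reports no verdict.
The state is a dict: "t": time; "q": joint angles; "dq": joint speeds; "effort": joint torques, N m; "tool_pos": TCP position; "tool_rot": TCP orientation; "contact_force": force on the tool from outside, world axes, zero at the start; "wrist_torque": the same for the moment, N m; "opening": finger opening in m.
Only numpy, scipy, OpenCV 4.12 (cv2) and the standard library are available. Lean on these libraries where they do the work, as an engineer would, in place of code of your own. Each camera call takes 0.05 s, during which the arm holds its last target.

TASK

Slide the top tile sideways off its stack onto the bed of the marking jig beside it, without lifting it and without shifting the tiles beneath. Push it on until its leading edge lies flat and square against the face of the adjustable steel fence, about midway along it, and keep pressing it there for about a second with a light push of some 6 to 12 newtons, so that its edge does not chip. Then let go, leaving the tile seated, and leave the other things on the counter alone.

Things in the scene. Friction and masses are not known exactly. Their poses are not given: they have to be found in the camera images.
- tile_top: uppermost of four identical square terracotta floor tiles, 120 x 120 x 12 mm, 0.3 to 0.55 kg. Origin: centre of its underside, 46 mm above the counter at the start; z up; its x and y axes are parallel to its edges, +y towards the jig. It slides on the tiles and on the bed with a drag of about 1.5 to 4 N. It is to end with its +y edge against the fence
- tile_under: the tile directly beneath the top one, the same size; origin at the centre of its underside; its upper face is 46 mm above the counter. Must stay put
- tile_mid: third tile from the top, the same size; origin at the centre of its underside. Must stay put
- tile_low: lowest tile, the same size; origin at the centre of its underside. It lies on a fixed plywood board 128 x 128 x 10 mm. Must stay put
- jig: marking jig fixed to the counter: plywood base with a flat aluminium bed, 220 mm along x and 210 mm along y, bed surface 44 mm above the counter (2 mm below the underside of the top tile). Origin: centre of its underside; x and y parallel to its edges; the stack stands 6 to 30 mm beyond its -y edge
- fence: adjustable fence near the bed's +y edge. The body itself is the fixed grey-painted backing bar, 170 (x) x 20 (y) x 22 mm high; origin: centre of its underside, on the bed; up to 5 degrees askew on the bed. On its -y side two screw rods carry a parallel dark steel face bar, 170 x 12 x 22 mm, against which the tile is to be seated: stiff, locked, never to bear over 20 N
- fence_out (a point): point fixed on the fence, on the bed, midway along: where the face bar's face (looking to -y) would be if set fully out, y = -38 mm from the backing bar's origin; axes as the fence's. The face bar was set by hand somewhere within 14 mm of travel that no pose tells: its face really lies 0 to 14 mm beyond this point, towards +y, and has to be felt for or seen
- bottle: bystander: amber bottle with white cap, 68 mm diameter, 210 mm tall; origin at the centre of its underside
- coupling: bystander: white plastic pipe coupling standing on end, 60 mm diameter, 60 mm tall; origin at the centre of its underside
- carton: bystander: cardboard carton 90 x 70 x 80 mm; origin at the centre of its underside

How it is judged:
By the outcome, as a careful person would: the job done as asked, in the order asked, and still so for the second after the job is handed in, with the robot touching nothing.
It also fails if it takes over 64 s, if anything falls off the work surface, if the arm or the gripper's body presses on something with over 40 N, if the wrist force passes 120 N, or if a joint passes its speed limit or range.

## Working session

There is one attempt and no reset: what is moved stays moved. The work goes in short steps, Python scripts to look and compute and a tool call to move; the robot and the scene stay as the last step left them, time stands still between calls to the robot, and variables do not carry over. Pictures are saved under pics/ and viewed, and the job is handed in when it is done.

Besides the shell and the picture viewer there is one more tool, called after "Call:" as name([rows], argument=value, ...), one row to a line, values as JSON. jog_arm: Moves the arm, as the interface text tells. Its arguments: {"type":"object","properties":{"steps":{"type":"array"},"gripper":{"type":"number"},"newtons":{"type":"number"}},"required":["steps"]}

```bash
mkdir -p pics; ls; cat > h.py <<'E'
import numpy as np, cv2
from station import ctrl
def shot(n,tag):
    im=ctrl.get_image(n); cv2.imwrite(f'pics/{tag}.png',im['frame'][:,:,::-1]); np.savez(f'{tag}.npz',**{k:np.array(v) for k,v in im.items()}); return im
def K(im): return np.array([[im['fx'],0,im['cx']],[0,im['fy'],im['cy']],[0,0,1.]])
def cast(im,uv,z):
    p=cv2.undistortPoints(np.array(uv,float).reshape(-1,1,2),K(im),np.array(im['D'],float)).reshape(-1,2)
    T=np.array(im['extrinsics']); d=np.c_[p,np.ones(len(p))]@T[:3,:3].T; o=T[:3,3]
    return o+d*((z-o[2])/d[:,2])[:,None]
def cloud(im):
    h,w=im['range_z'].shape; vv,uu=np.mgrid[:h,:w]
    p=cv2.undistortPoints(np.stack([uu,vv],-1).astype(float).reshape(-1,1,2),K(im),np.array(im['D'],float)).reshape(-1,2)
    T=np.array(im['extrinsics']); P=(np.c_[p,np.ones(len(p))]*im['range_z'].reshape(-1,1))@T[:3,:3].T+T[:3,3]
    P[im['range_z'].ravel()<=0]=np.nan
    return P.reshape(h,w,3)
E
python3 - <<'E'
from h import *
for n in('scene','top','wrist'):
    im=shot(n,n+'0'); print(n,im['fx'],im['D'],np.round(im['extrinsics'],3).tolist())
print(ctrl.get_obs())
E
```

```text
pics
scene 485.42201067992147 [-0.04238345  0.          0.          0.          0.        ] [[-0.047, 0.724, -0.688, 1.279], [0.999, 0.038, -0.029, 0.038], [0.006, -0.689, -0.725, 0.891], [0.0, 0.0, 0.0, 1.0]]
top 512.4765749377672 [-0.09095065  0.          0.          0.          0.        ] [[-0.019, -0.991, 0.134, 0.303], [-1.0, 0.02, 0.008, -0.005], [-0.01, -0.133, -0.991, 1.547], [0.0, 0.0, 0.0, 1.0]]
wrist 319.05572253981484 [-0.07066117  0.          0.          0.          0.        ] [[0.233, -0.936, -0.265, 0.213], [-0.973, -0.224, -0.062, -0.592], [-0.001, 0.273, -0.962, 0.374], [0.0, 0.0, 0.0, 1.0]]
{'t': 0.15, 'q': array([-1.45496064e+00,  5.32244222e-02,  1.61397632e+00, -4.84545093e-05,
        1.47600101e+00, -1.18972654e-01]), 'dq': array([-8.37618536e-05, -2.41958691e-03, -4.36625210e-03, -1.31411251e-03,
        5.28317885e-04, -4.87456690e-04]), 'effort': array([ 2.75425791e-04, -3.94244921e+01, -3.70721805e+01, -1.29621071e-04,
        4.68688522e-03,  9.37206323e-06]), 'tool_pos': array([ 0.14535749, -0.60736111,  0.23033489]), 'tool_rot': array([-3.11836712e+00, -3.67808056e-01,  7.17633261e-05]), 'contact_force': array([-0.26812884, -0.23468495, -0.07187307]), 'wrist_torque': array([-0.02161539, -0.05316075, -0.00101594]), 'opening': 0.08529426437379845}
```

View pics/scene0.png

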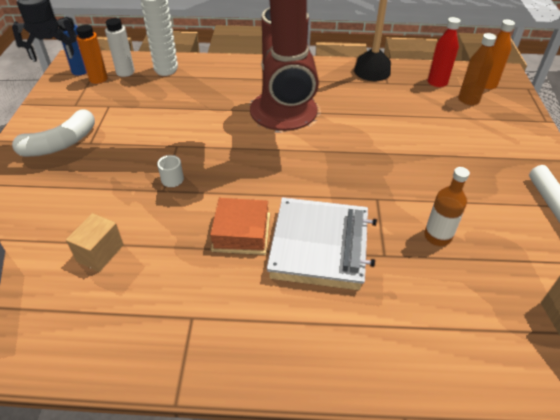

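View pics/top0.png

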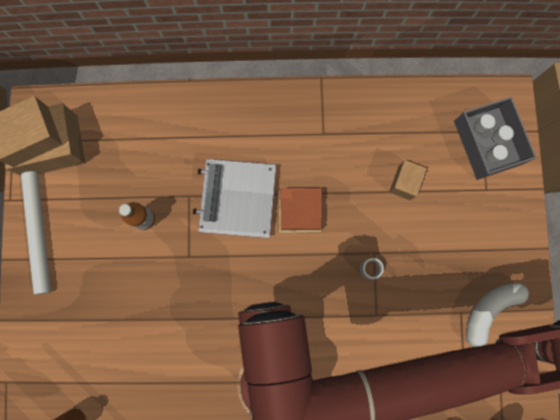

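View pics/wrist0.png

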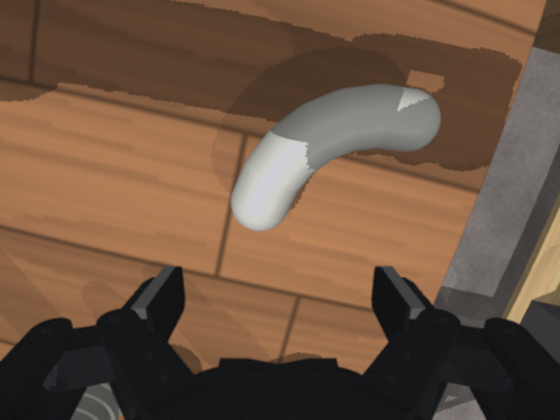

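The scene view shows the stack at (240,225), the jig at (322,242) and the fence at (352,240). The top view shows the stack at (301,209) and the fence at (212,193). The carton, coupling and bottle all stand clear. Next I'll zoom in and measure.

```bash
python3 - <<'E'
from h import *
L=lambda n:dict(np.load(n+'.npz'))
out=[]
for n,(x,y,w,h),zt in(('top0',(180,145,160,110),.058),('scene0',(195,185,190,110),.058)):
    im=L(n); f=im['frame']; hsv=cv2.cvtColor(f,cv2.COLOR_RGB2HSV)
    P=cloud(im)
    m=((hsv[...,0]<10)|(hsv[...,0]>172))&(hsv[...,1]>150)
    roi=np.zeros(m.shape,bool); roi[y:y+h,x:x+w]=1
    m&=roi&(np.abs(P[...,2]-.058)<.006)
    m=m.astype(np.uint8); c=max(cv2.findContours(m,0,2)[0],key=cv2.contourArea)
    Q=cast(im,c.reshape(-1,2),zt)[:,:2]
    r=cv2.minAreaRect((Q*1000).astype(np.float32)); print(n,'tile',r)
    fz=roi&(P[...,2]>.062); 
    bb=fz&(P[...,2]<.075)
    print(np.nanmean(P[bb],0), bb.sum())
    bed=roi&(np.abs(P[...,2]-.044)<.005)&(hsv[...,1]<60); print('bed z',np.nanmedian(P[bed][:,2]))
    cs=max(cv2.findContours((roi&(hsv[...,1]<70)).astype(np.uint8),0,2)[0],key=cv2.contourArea)
    print('jig',cv2.minAreaRect((cast(im,cs.reshape(-1,2),.044)[:,:2]*1000).astype(np.float32)))
    cv2.imwrite(f'pics/{n}z.png',cv2.resize(f[y:y+h,x:x+w,::-1],None,fx=4.2,fy=4.2,interpolation=cv2.INTER_CUBIC))
E
```

```text
top0 tile ((516.1568603515625, -80.70759582519531), (115.09495544433594, 115.62973022460938), 88.8328628540039)
[0.55145018 0.10107484 0.06606287] 959
bed z 0.044877498751355716
jig ((555.56787109375, 114.37075805664062), (232.64874267578125, 223.4557342529297), 83.84852600097656)
scene0 tile ((560.3271484375, -114.92508697509766), (23.33354377746582, 10.107357025146484), 47.50632858276367)
[0.57533815 0.17588038 0.06597597] 912
bed z 0.04424869588770619
jig ((556.9967041015625, 112.4033432006836), (231.01173400878906, 228.78292846679688), 83.61357879638672)
```

View pics/top0z.png

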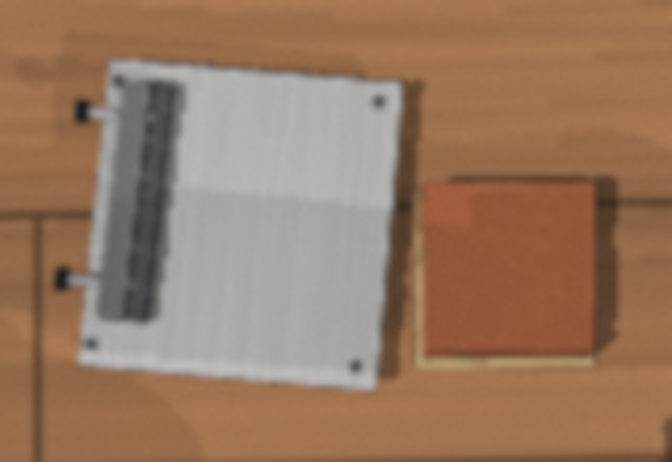

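View pics/scene0z.png

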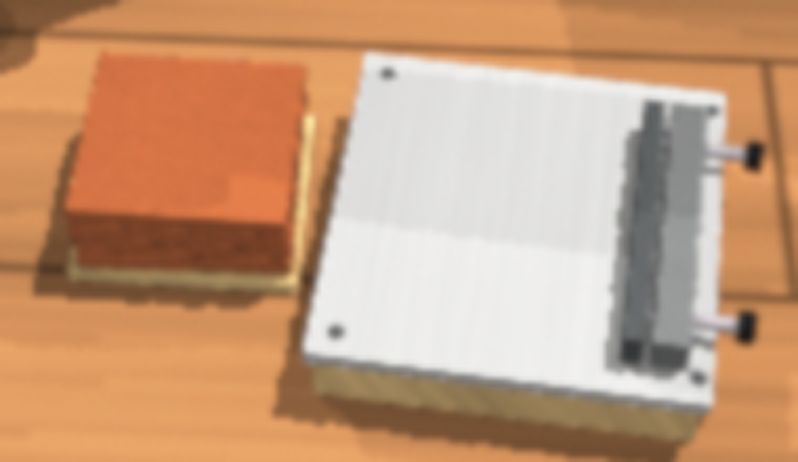

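Call:
jog_arm([
  {"dx": 0.5,"dy": 0.8,"dz": 0.3,"twist": 0.6},
  {"dx": 1.0,"dy": 1.6,"dz": 0.6,"twist": 1.2},
  {"dx": 1.5,"dy": 2.4,"dz": 0.9,"twist": 1.8},
  {"dx": 2.0,"dy": 3.2,"dz": 1.2,"twist": 2.4},
  {"dx": 2.5,"dy": 4.0,"dz": 1.5,"twist": 3.0},
])

```text
t: 0.78
tool_pos: [0.2959, -0.3656, 0.3206]
tool_rot: [-2.915, -1.167, 0.0]
contact_force: [1.5, 0.9, 0.7]
opening: 0.0855
```

Call:
jog_arm([
  {"dx": 0.5,"dy": 0.8,"twist": 0.6},
  {"dx": 1.0,"dy": 1.6,"twist": 1.2},
  {"dx": 1.5,"dy": 2.4,"twist": 1.8},
  {"dx": 2.0,"dy": 3.2,"twist": 2.4},
  {"dx": 2.5,"dy": 4.0,"twist": 3.0},
])

```text
validation failed for argument at $.st...
```

Call:
jog_arm([
  {"dx": 0.5,"dy": 0.8,"dz": 0,"twist": 0.6},
  {"dx": 1.0,"dy": 1.6,"dz": 0,"twist": 1.2},
  {"dx": 1.5,"dy": 2.4,"dz": 0,"twist": 1.8},
  {"dx": 2.0,"dy": 3.2,"dz": 0,"twist": 2.4},
  {"dx": 2.5,"dy": 4.0,"dz": 0,"twist": 3.0},
])

```text
t: 1.4
tool_pos: [0.4465, -0.1238, 0.3204]
tool_rot: [-2.511, -1.886, 0.001]
contact_force: [0.2, -1.0, -0.5]
opening: 0.0855
```

Call:
jog_arm([
  {"dx": 0.5,"dy": 0.8,"dz": 0,"twist": 0.5},
  {"dx": 1.0,"dy": 1.6,"dz": 0,"twist": 1.0},
  {"dx": 1.7,"dy": 2.3,"dz": 0,"twist": 1.1},
  {"dx": 1.7,"dy": 2.5,"dz": 0,"twist": 1.1},
  {"dx": 1.7,"dy": 2.5,"dz": 0,"twist": 1.1},
])

```text
t: 2.02
tool_pos: [0.5481, 0.0267, 0.32]
tool_rot: [-2.317, -2.119, 0.003]
contact_force: [0.3, -0.0, -0.0]
opening: 0.0854
```

```bash
python3 - <<'E'
from h import *
shot('wrist','wrist1'); o=ctrl.get_obs(); print(o['tool_pos'],o['contact_force'],o['q'])
E
```

```text
[0.54796721 0.02588296 0.32030657] [ 0.54173171 -0.5090544  -0.98107004] [-8.83395404e-02 -1.66207479e-01  1.67661653e+00 -2.64320691e-04
  1.63287191e+00  2.02522933e-03]
```

View pics/wrist1.png

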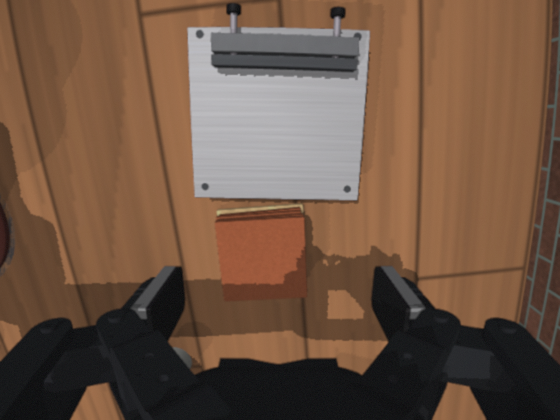

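Wrist view: the tile is centred at (261,257) and the jig corners are at (190,28), (369,31), (359,200) and (195,198). The backing bar is at about (285,44) and the dark face bar at about (284,61). Nothing lies in between.

```bash
python3 - <<'E'
from h import *
im=dict(np.load('wrist1.npz')); f=im['frame']; P=cloud(im)
cv2.imwrite('pics/w1fence.png',cv2.resize(f[20:90,190:380,::-1],None,fx=4.2,fy=4.2,interpolation=cv2.INTER_CUBIC))
cv2.imwrite('pics/w1tile.png',cv2.resize(f[190:310,195:325,::-1],None,fx=4.5,fy=4.5,interpolation=cv2.INTER_CUBIC))
print(np.round(im['extrinsics'],3).tolist())
for c in (230,285,340):
    for r in range(28,82,2): print(c,r,np.round(P[r,c],3),f[r,c])
E
```

```text
[[0.996, -0.085, -0.027, 0.555], [-0.089, -0.958, -0.272, 0.095], [-0.002, 0.273, -0.962, 0.464], [0.0, 0.0, 0.0, 1.0]]
230 28 [0.507 0.214 0.046] [137 133 138]
230 30 [0.507 0.212 0.046] [142 140 144]
230 32 [0.506 0.21  0.045] [133 130 134]
230 34 [0.509 0.201 0.068] [113 113 116]
230 36 [0.508 0.199 0.068] [112 113 117]
230 38 [0.508 0.197 0.067] [111 113 116]
230 40 [0.508 0.195 0.067] [111 113 115]
230 42 [0.508 0.193 0.067] [111 112 115]
230 44 [0.507 0.191 0.067] [111 112 115]
230 46 [0.507 0.189 0.066] [111 112 114]
230 48 [0.507 0.186 0.068] [111 112 114]
230 50 [0.507 0.184 0.067] [95 96 97]
230 52 [0.505 0.184 0.059] [54 53 56]
230 54 [0.506 0.18  0.067] [69 69 72]
230 56 [0.506 0.178 0.067] [82 84 87]
230 58 [0.506 0.176 0.067] [79 82 84]
230 60 [0.505 0.174 0.066] [75 78 82]
230 62 [0.505 0.172 0.066] [76 80 83]
230 64 [0.505 0.169 0.067] [68 70 72]
230 66 [0.503 0.169 0.057] [36 37 39]
230 68 [0.501 0.169 0.044] [94 94 95]
230 70 [0.501 0.166 0.045] [112 112 113]
230 72 [0.501 0.164 0.046] [110 109 112]
230 74 [0.501 0.162 0.046] [130 129 131]
230 76 [0.5   0.159 0.046]
[... 1556 characters left out ...]
633 0.178 0.067] [106 107 110]
340 48 [0.633 0.175 0.067] [105 106 109]
340 50 [0.632 0.173 0.068] [105 106 108]
340 52 [0.632 0.171 0.067] [106 106 109]
340 54 [0.633 0.169 0.066] [81 81 84]
340 56 [0.634 0.168 0.059] [38 38 39]
340 58 [0.632 0.164 0.068] [71 73 76]
340 60 [0.632 0.162 0.068] [73 74 78]
340 62 [0.632 0.16  0.066] [72 75 77]
340 64 [0.632 0.158 0.068] [73 76 78]
340 66 [0.631 0.156 0.068] [74 76 78]
340 68 [0.632 0.154 0.067] [60 60 63]
340 70 [0.634 0.153 0.054] [39 39 41]
340 72 [0.636 0.152 0.045] [ 97  97 100]
340 74 [0.636 0.15  0.044] [108 107 109]
340 76 [0.635 0.148 0.045] [110 110 112]
340 78 [0.635 0.145 0.045] [142 141 144]
340 80 [0.635 0.143 0.045] [171 170 172]
```

View pics/w1fence.png

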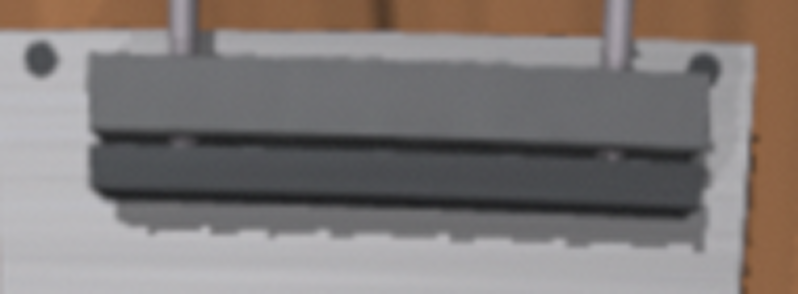

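View pics/w1tile.png

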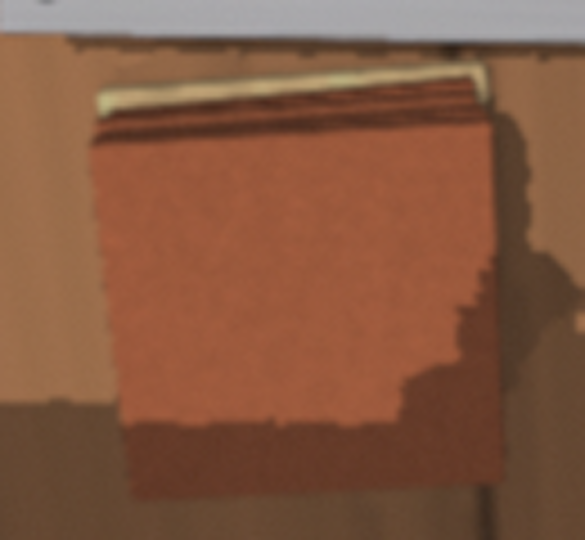

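```bash
python3 - <<'E'
from h import *
im=dict(np.load('wrist1.npz')); f=im['frame'].astype(float)
g=f.mean(2); pts=[]
for c in range(220,352,2):
    col=g[:,c]; r0=58 
    # find 75->dark transition after the bar top
    for r in range(60,76):
        if col[r]>56>=col[r+1]: pts.append((c,r+(col[r]-56)/(col[r]-col[r+1]))); break
W=cast(im,pts,.066); vx,vy,x0,y0=cv2.fitLine((W[:,:2]*1000).astype(np.float32),cv2.DIST_HUBER,0,.01,.01).ravel()
a=np.arctan2(vy,vx); a=(a+np.pi/2)%np.pi-np.pi/2
print('face line',len(pts),x0,y0,'yaw',np.degrees(a))
R=lambda zx,zy,s,ox,oy:(ox+(zx+.5)/s-.5,oy+(zy+.5)/s-.5)
e=cast(im,[R(90,165,4.2,190,20),R(703,180,4.2,190,20)],.066); print('bar ends',e, np.linalg.norm(e[0]-e[1]))
t=cast(im,[R(*p,4.5,195,190) for p in((92,142),(490,124),(503,482),(133,497))],.058)
print('tile',t,'c',t.mean(0)); d=np.roll(t,-1,0)-t; print(np.linalg.norm(d,axis=1),np.degrees(np.arctan2(d[:,1],d[:,0])))
u=np.array([np.cos(a),np.sin(a)]); n=np.array([-u[1],u[0]])
m=(e[0]+e[1])[:2]/2; m=m+n*np.dot(np.array([x0,y0])/1e3-m,n); print('face mid',m,'target c',m-n*.06, 'disp',m-n*.06-t.mean(0)[:2])
j=cast(im,[(190,28),(369,31),(359,200),(195,198)],.044); print('jig',j)
E
```

```text
face line 66 577.8138 159.91554 yaw -6.769407
bar ends [[0.48336661 0.17723548 0.066     ]
 [0.65192083 0.15843693 0.066     ]] 0.16959926490629207
tile [[ 0.45942236 -0.0204904   0.058     ]
 [ 0.57725994 -0.02532203  0.058     ]
 [ 0.57362101 -0.14431314  0.058     ]
 [ 0.45517455 -0.13958583  0.058     ]] c [ 0.51636946 -0.08242785  0.058     ]
[0.11793659 0.11904674 0.11854075 0.11917116] [ -2.34795226 -91.7516446  177.71448445  87.95728523]
face mid [0.56685789 0.16121602] target c [0.55978547 0.10163431] disp [0.043416   0.18406216]
jig [[ 0.4585017   0.21960375  0.044     ]
 [ 0.67338252  0.19700793  0.044     ]
 [ 0.65475043 -0.01193574  0.044     ]
 [ 0.43352496  0.01044965  0.044     ]]
```

Call:
jog_arm([
  {"dx": -0.1,"dy": -0.8,"dz": -0.4,"twist": 0.1},
  {"dx": -0.2,"dy": -1.6,"dz": -0.8,"twist": 0.2},
  {"dx": -0.3,"dy": -2.4,"dz": -1.2,"twist": 0.3},
  {"dx": -0.45,"dy": -3.2,"dz": -1.6,"twist": 0.3},
  {"dx": -0.58,"dy": -3.6,"dz": -2.2,"twist": 0.3},
], gripper=45, newtons=40)

```text
t: 2.7
tool_pos: [0.5122, -0.1941, 0.1894]
tool_rot: [2.266, 2.171, -0.001]
contact_force: [-0.1, -0.4, -0.0]
opening: 0.0706
```

Call:
jog_arm([
  {"dx": 0,"dy": 0,"dz": -0.5,"twist": 0},
  {"dx": 0,"dy": 0,"dz": -1.0,"twist": 0},
  {"dx": 0,"dy": 0,"dz": -1.5,"twist": 0},
  {"dx": 0,"dy": 0,"dz": -1.5,"twist": 0},
])

```text
t: 3.2
tool_pos: [0.5094, -0.1942, 0.0971]
tool_rot: [-2.269, -2.17, 0.004]
contact_force: [0.3, 0.1, -0.4]
opening: 0.0703
```

```bash
python3 - <<'E'
from h import *
shot('wrist','wrist2');shot('scene','scene2'); o=ctrl.get_obs(); print(o['tool_pos'],o['tool_rot'],o['contact_force'],o['opening'])
f=cv2.imread('pics/scene2.png'); cv2.imwrite('pics/s2z.png',cv2.resize(f[150:270,160:320],None,fx=4.5,fy=4.5,interpolation=cv2.INTER_CUBIC))
E
```

```text
[ 0.51204246 -0.19500522  0.10054222] [ 2.26666221e+00  2.16900176e+00 -8.14523900e-04] [-0.33663175 -0.1832833   0.34817977] 0.07049017221843876
```

View pics/s2z.png

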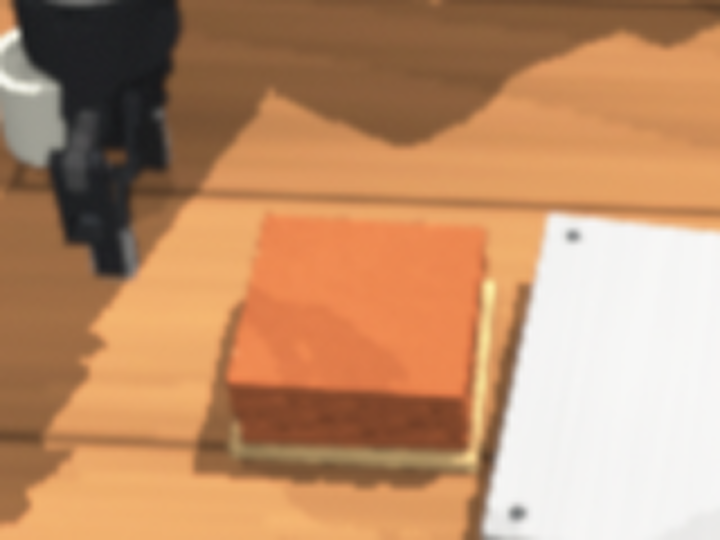

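View pics/wrist2.png

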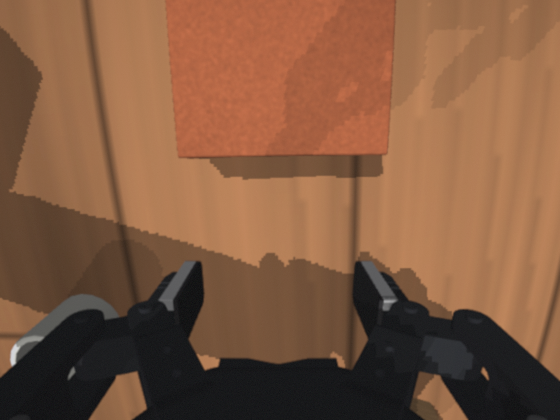

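Scene view: the fingertips are behind the stack at about (185,210). Wrist view: the tile's near edge runs (178,157) to (388,153), centred between the pads at x≈192 and 365. Next I'll check the fingertip height by depth.

```bash
python3 - <<'E'
from h import *
for n in('scene2','wrist2'):
    im=dict(np.load(n+'.npz')); P=cloud(im); d=np.linalg.norm(P[...,:2]-[.512,-.195],axis=-1)
    m=(d<.065)&(P[...,2]>.07)&(P[...,2]<.2)
    if n=='scene2': m[:, :][np.mgrid[:420,:560][1]>230]=0
    Q=P[m]; s=Q[np.argsort(Q[:,2])]; print(n,m.sum(),np.round(s[:12],4).tolist())
    t=Q[(Q[:,2]<s[0,2]+.015)]; print('y range low',np.percentile(t[:,1],[2,50,98]),'x',np.percentile(t[:,0],[2,98]))
E
```

```text
scene2 427 [[0.5522, -0.1922, 0.1061], [0.4756, -0.1893, 0.1065], [0.4777, -0.1863, 0.1086], [0.5519, -0.1919, 0.1091], [0.475, -0.1891, 0.1092], [0.4761, -0.1958, 0.1099], [0.5542, -0.2069, 0.1106], [0.4767, -0.1839, 0.111], [0.4774, -0.1907, 0.1114], [0.4776, -0.193, 0.1115], [0.5541, -0.1889, 0.1116], [0.5551, -0.1864, 0.1128]]
y range low [-0.20777789 -0.1903255  -0.1831247 ] x [0.47499762 0.55970622]
wrist2 45816 [[0.5453, -0.1905, 0.1056], [0.5449, -0.1974, 0.1062], [0.4744, -0.1938, 0.1064], [0.4745, -0.1933, 0.1064], [0.5448, -0.1968, 0.1064], [0.5451, -0.1911, 0.1065], [0.5448, -0.1983, 0.1067], [0.4747, -0.188, 0.1067], [0.545, -0.1915, 0.1068], [0.5447, -0.1987, 0.1069], [0.5447, -0.196, 0.1069], [0.4745, -0.1899, 0.1069]]
y range low [-0.20548209 -0.18961396 -0.18154416] x [0.46315499 0.55660705]
```

Call:
jog_arm([
  {"dx": 0.05,"dy": 0,"dz": -0.5,"twist": 0},
  {"dx": 0.05,"dy": 0,"dz": -0.93,"twist": 0},
  {"dx": 0.05,"dy": 0.2,"dz": -0.93,"twist": 0},
  {"dx": 0.05,"dy": 0.4,"dz": -0.93,"twist": 0},
  {"dx": 0.05,"dy": 0.5,"dz": -0.93,"twist": 0},
])

```text
t: 3.92
tool_pos: [0.5162, -0.1645, 0.0468]
tool_rot: [2.263, 2.168, 0.001]
contact_force: [0.3, 1.0, -0.3]
opening: 0.0701
```

```bash
python3 - <<'E'
from h import *
shot('wrist','wrist3');shot('scene','scene3'); o=ctrl.get_obs(); print(o['tool_pos'],o['tool_rot'],o['contact_force'],o['opening'])
f=cv2.imread('pics/scene3.png'); cv2.imwrite('pics/s3z.png',cv2.resize(f[150:270,160:320],None,fx=4.5,fy=4.5,interpolation=cv2.INTER_CUBIC))
E
```

```text
[ 0.51586109 -0.16444795  0.04610935] [2.26370180e+00 2.16907930e+00 4.25753192e-04] [ 0.37829159  0.09863066 -0.08404381] 0.07046512186919802
```

View pics/s3z.png

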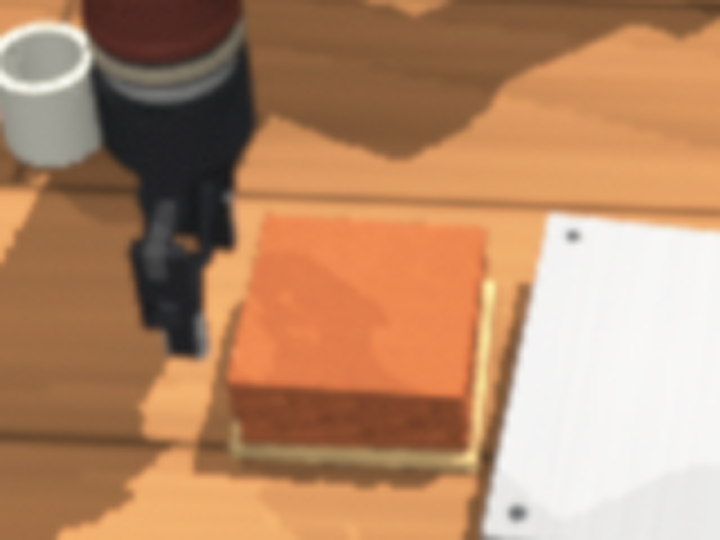

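View pics/wrist3.png

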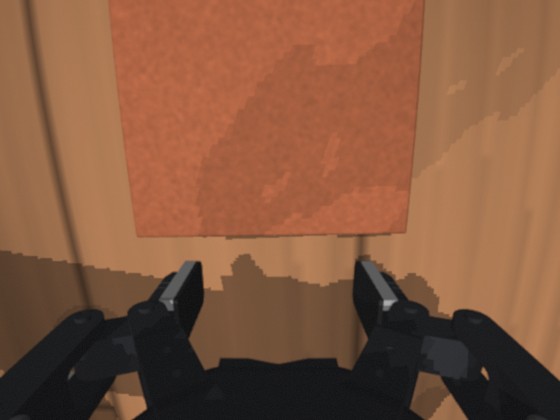

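Call:
jog_arm([
  {"dx": 0,"dy": 0.03,"dz": -0.03,"twist": 0},
  {"dx": 0,"dy": 0.07,"dz": -0.03,"twist": 0},
  {"dx": 0,"dy": 0.11,"dz": -0.03,"twist": 0},
  {"dx": 0,"dy": 0.15,"dz": -0.03,"twist": 0},
  {"dx": 0,"dy": 0.19,"dz": -0.03,"twist": 0},
])

```text
t: 4.65
tool_pos: [0.5158, -0.1531, 0.0443]
tool_rot: [2.263, 2.169, -0.0]
contact_force: [-1.3, -1.2, 0.5]
opening: 0.0705
```

Call:
jog_arm([
  {"dx": 0,"dy": 0.03,"dz": 0,"twist": 0},
  {"dx": 0,"dy": 0.06,"dz": 0,"twist": 0},
  {"dx": 0,"dy": 0.09,"dz": 0,"twist": 0},
  {"dx": 0,"dy": 0.12,"dz": 0,"twist": 0},
])

```text
t: 5.15
tool_pos: [0.5158, -0.1458, 0.0442]
tool_rot: [2.263, 2.169, -0.0]
contact_force: [-0.8, -1.3, -1.2]
opening: 0.0704
```

Call:
jog_arm([
  {"dx": 0.015,"dy": 0.1,"dz": 0,"twist": -0.05},
  {"dx": 0.035,"dy": 0.2,"dz": 0,"twist": -0.1},
  {"dx": 0.055,"dy": 0.3,"dz": 0,"twist": -0.15},
  {"dx": 0.075,"dy": 0.4,"dz": 0,"twist": -0.2},
  {"dx": 0.1,"dy": 0.5,"dz": 0,"twist": -0.25},
])

```text
t: 5.78
tool_pos: [0.5219, -0.1154, 0.0442]
tool_rot: [2.311, 2.119, -0.001]
contact_force: [-0.9, -1.9, -0.4]
opening: 0.0703
```

```bash
python3 - <<'E'
from h import *
shot('wrist','wrist4');shot('scene','scene4'); o=ctrl.get_obs(); print(o['tool_pos'],o['tool_rot'],o['contact_force'],o['opening'])
f=cv2.imread('pics/scene4.png'); cv2.imwrite('pics/s4z.png',cv2.resize(f[150:300,160:390],None,fx=3.4,fy=3.4,interpolation=cv2.INTER_CUBIC))
E
```

```text
[ 0.52201423 -0.11490264  0.0442329 ] [2.31035757e+00 2.11974721e+00 7.79048352e-04] [ 0.71469016 -0.21355335 -0.63035899] 0.07027220295060739
```

View pics/s4z.png

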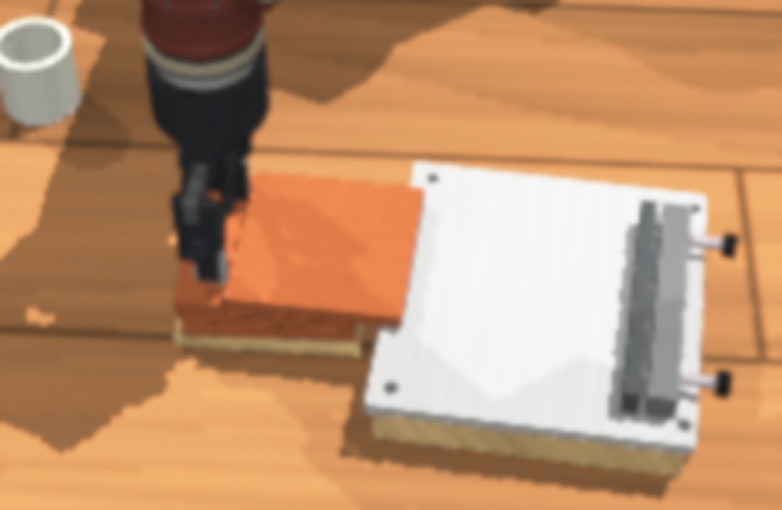

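View pics/wrist4.png

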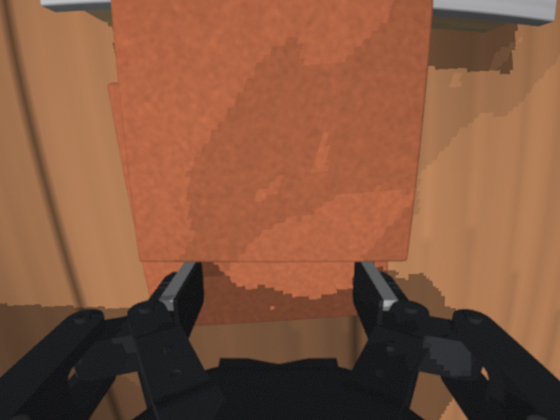

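Scene view: the tile's leading edge now overlaps the bed edge, at about (415,190) in the zoom. Wrist view: the trailing edge runs square across the pads at row 261, and the tile beneath hasn't moved. I'll keep pushing.

Call:
jog_arm([
  {"dx": 0.022,"dy": 0.1,"dz": 0,"twist": -0.04},
  {"dx": 0.044,"dy": 0.2,"dz": 0,"twist": -0.08},
  {"dx": 0.066,"dy": 0.3,"dz": 0,"twist": -0.12},
  {"dx": 0.088,"dy": 0.4,"dz": 0,"twist": -0.16},
  {"dx": 0.11,"dy": 0.5,"dz": 0,"twist": -0.18},
])

```text
t: 6.5
tool_pos: [0.5289, -0.0846, 0.0445]
tool_rot: [2.343, 2.083, 0.001]
contact_force: [0.4, -2.9, 1.6]
opening: 0.0706
```

Call:
jog_arm([
  {"dx": 0.022,"dy": 0.1,"dz": 0,"twist": 0},
  {"dx": 0.044,"dy": 0.2,"dz": 0,"twist": 0},
  {"dx": 0.066,"dy": 0.3,"dz": 0,"twist": 0},
  {"dx": 0.088,"dy": 0.4,"dz": 0,"twist": 0},
  {"dx": 0.11,"dy": 0.5,"dz": 0,"twist": 0},
])

```text
t: 7.12
tool_pos: [0.5355, -0.0541, 0.0443]
tool_rot: [2.343, 2.083, 0.001]
contact_force: [0.5, -2.4, 0.8]
opening: 0.0704
```

Call:
jog_arm([
  {"dx": 0.022,"dy": 0.1,"dz": 0,"twist": 0},
  {"dx": 0.044,"dy": 0.2,"dz": 0,"twist": 0},
  {"dx": 0.066,"dy": 0.3,"dz": 0,"twist": 0},
  {"dx": 0.088,"dy": 0.4,"dz": 0,"twist": 0},
  {"dx": 0.11,"dy": 0.5,"dz": 0,"twist": 0},
])

```text
t: 7.75
tool_pos: [0.5418, -0.0236, 0.044]
tool_rot: [2.344, 2.083, 0.0]
contact_force: [-0.5, -1.8, -0.4]
opening: 0.0703
```

```bash
python3 - <<'E'
from h import *
shot('wrist','wrist5');shot('scene','scene5'); o=ctrl.get_obs(); print(o['tool_pos'],o['tool_rot'],o['contact_force'],o['opening'])
f=cv2.imread('pics/scene5.png'); cv2.imwrite('pics/s5z.png',cv2.resize(f[150:300,160:390],None,fx=3.4,fy=3.4,interpolation=cv2.INTER_CUBIC))
E
```

```text
[ 0.54208236 -0.02320457  0.04419125] [2.34363433e+00 2.08383066e+00 1.61153247e-03] [-0.74510683 -0.1535827   0.99109326] 0.07049526866469613
```

View pics/s5z.png

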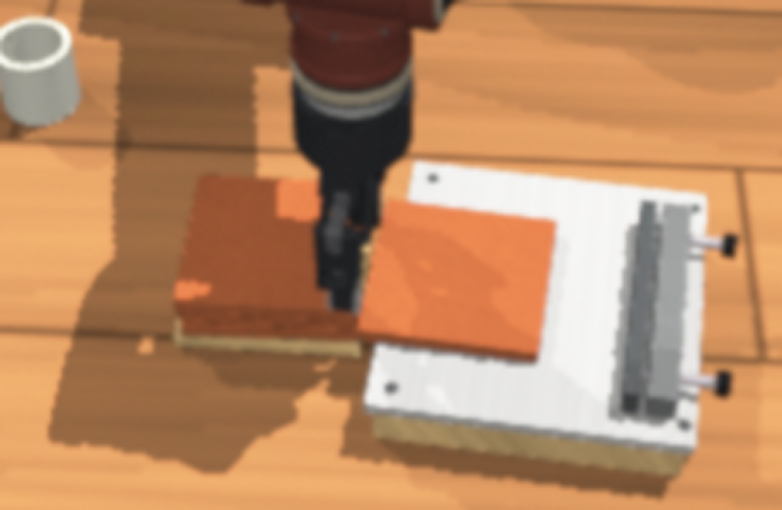

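View pics/wrist5.png

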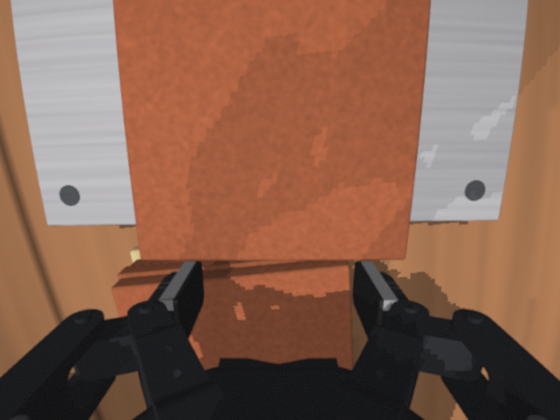

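Scene view: the tile lies on the bed about 25 mm from the face bar. Wrist view: its trailing edge runs (140,261) to (405,259), still against both pads. Next I'll measure the tile's yaw and the remaining gap.

```bash
python3 - <<'E'
from h import *
im=dict(np.load('wrist5.npz')); f=im['frame'].astype(float)
pts=[]
for c in list(range(215,345,3)):
    s=cv2.GaussianBlur(f[:,c,0][:,None],(1,3),0).ravel(); d=np.diff(s[250:270]); k=np.argmin(d); pts.append((c,250.5+k))
W=cast(im,pts,.056)[:,:2]; l=cv2.fitLine((W*1000).astype(np.float32),cv2.DIST_HUBER,0,.01,.01).ravel(); print('trail edge',l[2:],np.degrees(np.arctan(l[1]/l[0])))
e=cast(im,[(140,260.5),(406,259)],.056); print(e,e.mean(0))
# scene view
im=dict(np.load('scene5.npz')); P=cloud(im); hsv=cv2.cvtColor(im['frame'],cv2.COLOR_RGB2HSV)
m=((hsv[...,0]<12)|(hsv[...,0]>172))&(hsv[...,1]>120)&(np.abs(P[...,2]-.056)<.007)&(P[...,1]>-.012)&(P[...,1]<.17)&(P[...,0]>.46)&(P[...,0]<.66)
c=max(cv2.findContours(m.astype(np.uint8),0,2)[0],key=cv2.contourArea)
r=cv2.minAreaRect((cast(im,c.reshape(-1,2),.056)[:,:2]*1000).astype(np.float32)); print(r)
g=im['frame'].astype(float).mean(2)
b=(P[...,2]>.061)&(P[...,2]<.072)&(P[...,1]>.13)&(P[...,1]<.23)&(P[...,0]>.45)&(P[...,0]<.68)
c=max(cv2.findContours(b.astype(np.uint8),0,2)[0],key=cv2.contourArea)
print('fence tops',cv2.minAreaRect((cast(im,c.reshape(-1,2),.066)[:,:2]*1000).astype(np.float32)))
E
```

```text
trail edge [553.2401   -14.912972] -4.6876917
[[ 0.48101855 -0.00637118  0.056     ]
 [ 0.60121178 -0.02001544  0.056     ]] [ 0.54111516 -0.01319331  0.056     ]
((551.6006469726562, 44.29007339477539), (119.75572204589844, 124.5404281616211), 83.46700286865234)
fence tops ((572.311279296875, 177.92123413085938), (35.536888122558594, 174.9597930908203), 83.23174285888672)
```

Call:
jog_arm([
  {"dx": 0.03,"dy": 0.1,"dz": 0,"twist": 0},
  {"dx": 0.055,"dy": 0.2,"dz": 0,"twist": -0.02},
  {"dx": 0.08,"dy": 0.3,"dz": 0,"twist": -0.02},
  {"dx": 0.1,"dy": 0.4,"dz": 0,"twist": -0.02},
  {"dx": 0.12,"dy": 0.48,"dz": 0,"twist": -0.02},
])

```text
t: 8.48
tool_pos: [0.5494, 0.006, 0.0442]
tool_rot: [2.347, 2.08, 0.002]
contact_force: [0.2, -2.3, 0.3]
opening: 0.0704
```

Call:
jog_arm([
  {"dx": 0.01,"dy": 0.05,"dz": 0,"twist": 0},
  {"dx": 0.022,"dy": 0.1,"dz": 0,"twist": 0},
  {"dx": 0.033,"dy": 0.15,"dz": 0,"twist": 0},
  {"dx": 0.044,"dy": 0.2,"dz": 0,"twist": 0},
  {"dx": 0.044,"dy": 0.2,"dz": 0,"twist": 0},
])

```text
t: 9.1
tool_pos: [0.552, 0.0184, 0.0442]
tool_rot: [2.347, 2.08, 0.002]
contact_force: [-0.3, 0.2, -0.7]
opening: 0.0707
```

```bash
python3 - <<'E'
from h import *
im=shot('wrist','wrist6'); o=ctrl.get_obs(); print(o['tool_pos'],o['tool_rot'],o['contact_force'],o['opening'])
im=shot('scene','scene6')
f=cv2.imread('pics/scene6.png'); cv2.imwrite('pics/s6z.png',cv2.resize(f[180:300,240:390],None,fx=4.8,fy=4.8,interpolation=cv2.INTER_CUBIC))
E
```

```text
[0.55208381 0.01843644 0.04422113] [2.34744817 2.08017721 0.00267171] [ 0.08796668 -0.41084028  0.48266126] 0.07019203631779335
```

View pics/s6z.png

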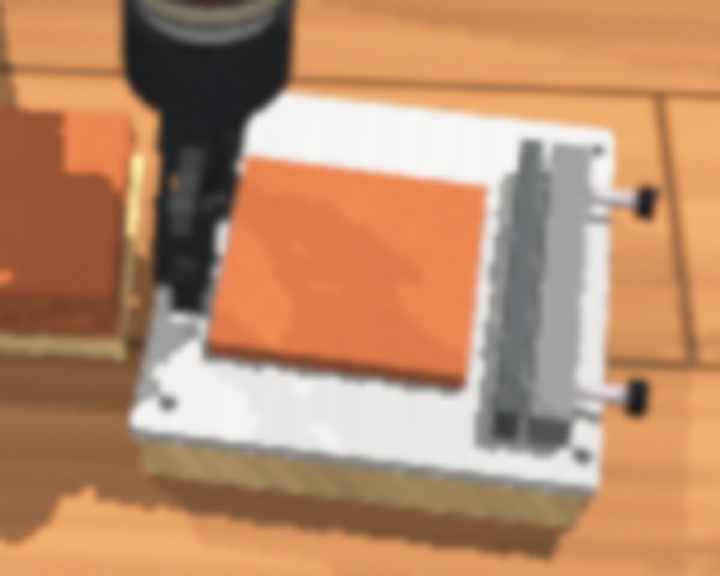

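The scene zoom shows the tile edge near (465–485, 190–385) and parallel to the face bar, with about 12 mm to go. I'll approach slowly from here.

Call:
jog_arm([
  {"dx": 0.003,"dy": 0.02,"dz": 0,"twist": 0},
  {"dx": 0.006,"dy": 0.04,"dz": 0,"twist": 0},
  {"dx": 0.009,"dy": 0.06,"dz": 0,"twist": 0},
  {"dx": 0.012,"dy": 0.08,"dz": 0,"twist": 0},
  {"dx": 0.014,"dy": 0.1,"dz": 0,"twist": 0},
])

```text
t: 9.82
tool_pos: [0.5529, 0.0244, 0.0442]
tool_rot: [2.347, 2.08, 0.002]
contact_force: [-0.1, -1.8, -0.2]
opening: 0.0701
```

Call:
jog_arm([
  {"dx": 0.001,"dy": 0.01,"dz": 0,"twist": 0},
  {"dx": 0.002,"dy": 0.02,"dz": 0,"twist": 0},
  {"dx": 0.004,"dy": 0.03,"dz": 0,"twist": 0},
  {"dx": 0.005,"dy": 0.04,"dz": 0,"twist": 0},
])

```text
t: 10.32
tool_pos: [0.5532, 0.0268, 0.0442]
tool_rot: [2.347, 2.08, 0.003]
contact_force: [-0.5, -2.6, -0.2]
opening: 0.0707
```

Call:
jog_arm([
  {"dx": 0.001,"dy": 0.01,"dz": 0,"twist": 0},
  {"dx": 0.002,"dy": 0.02,"dz": 0,"twist": 0},
])

```text
t: 10.58
tool_pos: [0.5534, 0.0281, 0.0442]
tool_rot: [2.348, 2.08, 0.003]
contact_force: [-0.4, -2.2, 0.4]
opening: 0.0705
```

Call:
jog_arm([
  {"dx": 0.001,"dy": 0.01,"dz": 0,"twist": 0},
  {"dx": 0.002,"dy": 0.02,"dz": 0,"twist": 0},
])

```text
t: 10.82
tool_pos: [0.5535, 0.0293, 0.0442]
tool_rot: [2.347, 2.08, 0.003]
contact_force: [-0.5, -1.9, -0.3]
opening: 0.0702
```

Call:
jog_arm([
  {"dx": 0.001,"dy": 0.01,"dz": 0,"twist": 0},
])

```text
t: 10.95
tool_pos: [0.5535, 0.03, 0.0442]
tool_rot: [2.348, 2.08, 0.003]
contact_force: [-0.9, -2.3, -0.1]
opening: 0.0703
```

Call:
jog_arm([
  {"dx": 0.001,"dy": 0.01,"dz": 0,"twist": 0},
])

```text
t: 11.08
tool_pos: [0.5536, 0.0306, 0.0442]
tool_rot: [2.347, 2.08, 0.003]
contact_force: [-1.2, -1.9, 0.0]
opening: 0.0703
```

Call:
jog_arm([
  {"dx": 0.001,"dy": 0.01,"dz": 0,"twist": 0},
])

```text
t: 11.2
tool_pos: [0.5536, 0.0311, 0.0442]
tool_rot: [2.347, 2.08, 0.002]
contact_force: [-1.3, -3.1, -0.0]
opening: 0.0704
```

Call:
jog_arm([
  {"dx": 0.001,"dy": 0.01,"dz": 0,"twist": 0},
])

```text
t: 11.32
tool_pos: [0.5538, 0.0312, 0.0443]
tool_rot: [2.346, 2.08, 0.001]
contact_force: [-0.6, -4.4, 1.0]
opening: 0.0703
```

Call:
jog_arm([
  {"dx": 0.001,"dy": 0.01,"dz": 0,"twist": 0},
])

```text
t: 11.45
tool_pos: [0.5539, 0.0313, 0.0443]
tool_rot: [2.345, 2.079, -0.0]
contact_force: [-0.0, -5.3, -0.8]
opening: 0.0706
```

Call:
jog_arm([
  {"dx": 0.002,"dy": 0.015,"dz": 0,"twist": 0},
])

```text
t: 11.58
tool_pos: [0.5539, 0.0313, 0.0442]
tool_rot: [2.344, 2.079, -0.003]
contact_force: [-1.1, -8.0, 0.2]
opening: 0.0702
```

```bash
python3 - <<'E'
from h import *
im=shot('wrist','wrist7'); o=ctrl.get_obs(); print(o['tool_pos'],o['contact_force'],o['wrist_torque'])
E
```

```text
[0.55392459 0.03125726 0.04425026] [-0.25009698 -6.50144239  0.06487873] [-1.04802339  0.11136859  0.05147767]
```

Call:
jog_arm([
  {"dx": 0.002,"dy": 0.018,"dz": 0,"twist": 0},
  {"dx": 0.002,"dy": 0.018,"dz": 0,"twist": 0},
])

```text
t: 11.88
tool_pos: [0.5539, 0.0313, 0.0443]
tool_rot: [2.342, 2.078, -0.006]
contact_force: [-0.3, -6.7, 0.2]
opening: 0.0706
```

Call:
jog_arm([
  {"dx": 0.002,"dy": 0.024,"dz": 0,"twist": 0},
  {"dx": 0.002,"dy": 0.024,"dz": 0,"twist": 0},
])

```text
t: 12.12
tool_pos: [0.5539, 0.0313, 0.0443]
tool_rot: [2.341, 2.077, -0.01]
contact_force: [-0.8, -8.0, 0.2]
opening: 0.0704
```

```bash
python3 - <<'E'
from h import *
for i in range(6):
    im=ctrl.get_image('wrist'); o=ctrl.get_obs(); print(o['t'],o['tool_pos'].round(4),o['contact_force'].round(1))
E
```

```text
12.175 [0.554  0.0313 0.0443] [-0.6 -7.9  1. ]
12.225 [0.5539 0.0313 0.0443] [-1.4 -8.5  0.8]
12.275 [0.5539 0.0313 0.0443] [-0.5 -8.7  0.9]
12.325 [0.554  0.0313 0.0443] [-1.  -8.4  1.2]
12.375 [0.5539 0.0313 0.0443] [-1.2 -8.3 -0. ]
12.425 [0.5539 0.0313 0.0443] [-0.7 -8.5 -0.1]
```

Call:
jog_arm([
  {"dx": 0.003,"dy": 0.028,"dz": 0,"twist": 0},
  {"dx": 0.003,"dy": 0.028,"dz": 0,"twist": 0},
])

```text
t: 12.68
tool_pos: [0.554, 0.0313, 0.0443]
tool_rot: [2.339, 2.076, -0.014]
contact_force: [-1.2, -8.5, 0.2]
opening: 0.0706
```

```bash
python3 - <<'E'
from h import *
for i in range(22):
    im=ctrl.get_image('wrist'); o=ctrl.get_obs(); print(round(o['t'],2),o['contact_force'].round(1),end='; ')
shot('wrist','wrist8'); shot('scene','scene8'); shot('top','top8')
im=dict(np.load('scene8.npz')); P=cloud(im); hsv=cv2.cvtColor(im['frame'],cv2.COLOR_RGB2HSV)
f=cv2.imread('pics/scene8.png'); cv2.imwrite('pics/s8z.png',cv2.resize(f[180:300,240:390],None,fx=4.8,fy=4.8,interpolation=cv2.INTER_CUBIC))
E
```

```text
12.72 [-1.7 -9.7  0. ]; 12.78 [-1.4 -9.4  0.9]; 12.82 [-1.9 -9.3  0.5]; 12.88 [-1.4 -9.2  0.8]; 12.93 [-0.9 -8.8  1.3]; 12.97 [-2.1 -9.4  0.5]; 13.03 [-1.7 -9.2  0.3]; 13.07 [-1.1 -9.3  0.1]; 13.12 [-1.2 -8.   1.1]; 13.18 [-1.8 -8.6  0.5]; 13.22 [-1.6 -8.4  1. ]; 13.28 [-1.7 -9.3  1.2]; 13.32 [-2.3 -7.9  0.7]; 13.38 [-0.8 -9.  -0.2]; 13.43 [-1.1 -8.2  0.7]; 13.47 [-0.8 -8.8  1.2]; 13.53 [-0.8 -9.   0.5]; 13.57 [-1.8 -9.   0.7]; 13.62 [-1.2 -8.3 -0.3]; 13.68 [-1.3 -9.5 -0.4]; 13.72 [-1.7 -8.9  0.1]; 13.78 [ -1.3 -10.    0.1];
```

View pics/s8z.png

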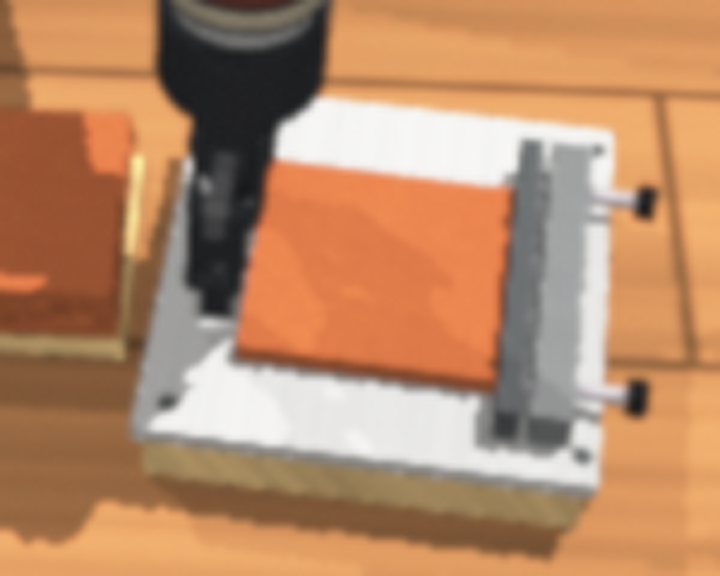

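View pics/wrist8.png

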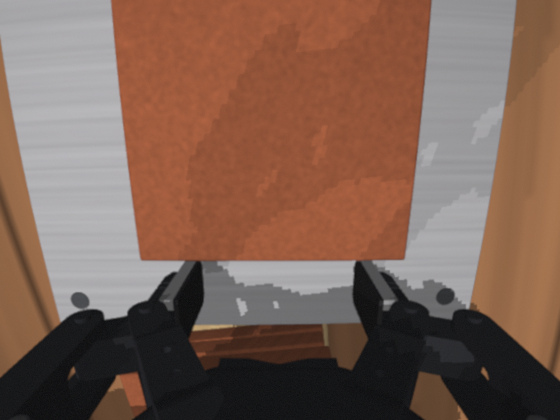

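Scene view: the tile edge is flush along the face bar at about (505, 190–390), midway along it. The push has held at about 9 N for over a second. Now I'll back off and lift.

Call:
jog_arm([
  {"dx": -0.006,"dy": -0.05,"dz": 0,"twist": 0},
  {"dx": -0.025,"dy": -0.2,"dz": 0,"twist": 0},
  {"dx": -0.04,"dy": -0.33,"dz": 0.2,"twist": 0},
  {"dx": -0.04,"dy": -0.33,"dz": 0.9,"twist": 0},
  {"dx": -0.04,"dy": -0.33,"dz": 1.7,"twist": 0},
])

```text
t: 14.55
tool_pos: [0.5509, 0.0113, 0.1474]
tool_rot: [2.34, 2.077, -0.015]
contact_force: [1.3, -0.3, -0.5]
opening: 0.0701
```

Call:
jog_arm([
  {"dx": 0,"dy": -0.2,"dz": 0.8,"twist": 0},
  {"dx": 0,"dy": -0.4,"dz": 1.6,"twist": 0},
  {"dx": 0,"dy": -0.4,"dz": 2.4,"twist": 0},
  {"dx": 0,"dy": -0.4,"dz": 2.8,"twist": 0},
  {"dx": 0,"dy": -0.4,"dz": 2.8,"twist": 0},
])

```text
t: 15.18
tool_pos: [0.5519, -0.0131, 0.3192]
tool_rot: [2.337, 2.073, -0.008]
contact_force: [-0.2, -0.4, 0.4]
opening: 0.0703
```

```bash
python3 - <<'E'
from h import *
im=shot('wrist','wrist9'); o=ctrl.get_obs(); print(o['t'],o['tool_pos'],o['contact_force'])
im=shot('scene','scene9')
f=cv2.imread('pics/wrist9.png'); cv2.imwrite('pics/w9z.png',f)
im0=dict(np.load('scene0.npz')); d=cv2.absdiff(im0['frame'],im['frame']).max(2)
cv2.imwrite('pics/s9z.png',cv2.resize(cv2.imread('pics/scene9.png')[160:300,190:390],None,fx=4,fy=4,interpolation=cv2.INTER_CUBIC))
E
```

```text
15.225 [ 0.55109852 -0.01290772  0.31655369] [-0.97740838 -0.41663494 -0.37666053]
```

View pics/w9z.png

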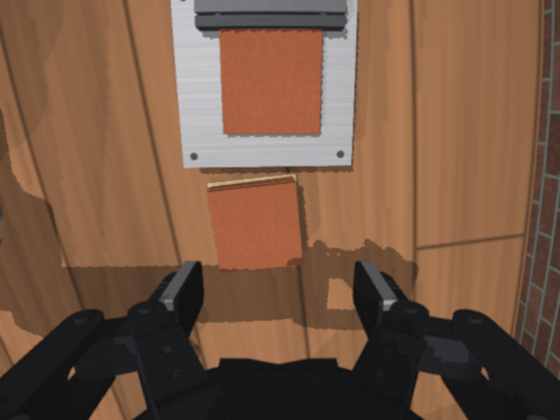

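View pics/s9z.png

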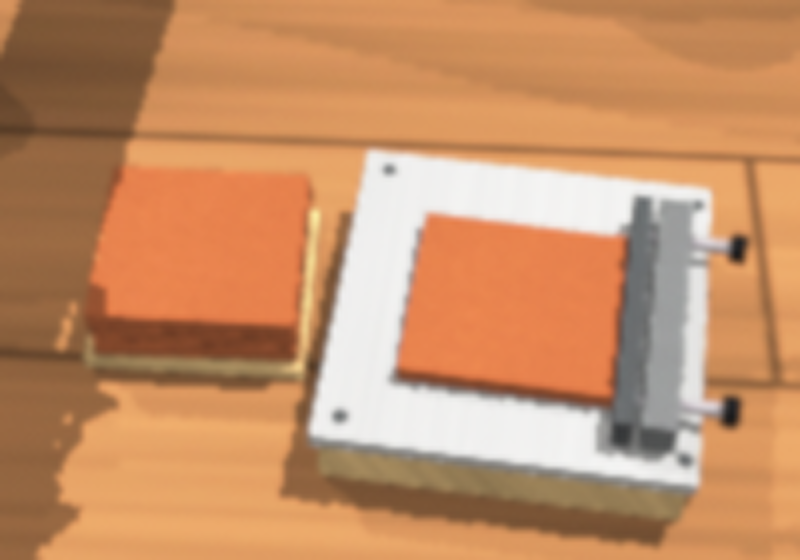

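Wrist view: the tile spans columns 221–323 under the face bar, which spans 195–346, so it is flush and roughly midway. The stack at (255,225) looks undisturbed. Handing in.

```bash
python3 - <<'E'
from h import *
def under(n):
    im=dict(np.load(n+'.npz')); P=cloud(im); hsv=cv2.cvtColor(im['frame'],cv2.COLOR_RGB2HSV)
    # front (robot-far) side face of the lower tiles: same pixels in both views
    return im['frame'][215:255,205:275].astype(int), hsv
im=dict(np.load('wrist9.npz')); t=cast(im,[(220,29),(323,29),(321,134),(224,134)],.056); d=t[1]-t[0]; d2=t[2]-t[3]
print('tile c',t.mean(0),np.degrees(np.arctan2([d[1],d2[1]],[d[0],d2[0]])))
a,_=under('scene0'); b,_=under('scene9'); print('low-stack side diff',np.abs(a-b)[25:].mean())
print(ctrl.get_obs()['contact_force']); print(ctrl.finish_job())
E
```

```text
tile c [0.56147714 0.10074818 0.056     ] [-6.7793699 -6.8838115]
low-stack side diff 7.02031746031746
[-0.36585513 -0.16220577 -0.16488395]
the job is handed in; nothing more can be done
None
```

I slid the top tile off the stack with two spread fingertips on its back edge, turning it about 4° on the way to match the fence. I pushed it against the steel face bar, let go, lifted clear and handed the job in at about 15 s.

- **Press:** the measured push averaged about 9 N and ranged from 7.9 to 10.0 N over the last 1.1 s. It had been above 6 N for about a second before that. The highest reading at any point was 10 N.
- **Seating:** after release, the tile lies at about −6.8° against the fence's −6.8°. Its centre is within about 2 mm of the midway target, and no gap shows in the pictures.
- **Other things:** by eye, the lower tiles look unmoved. I did not measure their poses exactly. A before-and-after pixel comparison of the stack's side gave a small difference (7 out of 255), which the arm's moving shadow could explain, so it settles nothing. The gripper went nowhere near the bottle, coupling or carton.

One move call was refused because its rows left out dz; I resent it, and nothing had moved.

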